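# Spring-return check of a kinematic tilt stage

## Task

Check that the tilt stage springs back properly before the next sample: with a fingertip press its blue corner pad down from above until the needle stands beside the red tab on the scale, not past it, keep it there for about a second, then ease the pad back up slowly, so that the plate does not snap back and the needle returns to zero. Only press the pad, do not grip it; lift nothing, keep the stage from shifting, do not touch the black pad, the glass slide or the red tab, and leave the things standing around where they are. Finish with the hand clear.

Things in the scene. Friction and masses are not known exactly. Their poses are not given: they have to be found in the camera images.
- stage: tilt stage, loose, 2.6 kg. Dark steel base 160 mm square, 20 mm high; aluminium plate 120 mm square, 10 thick, its top 66 mm above the bench, on a ball pivot at corner (+52, -52) mm and springs at the blue (+52, +52) and black (-52, -52) corners; bubble level on the fourth. Nothing on it is over 77 mm high. Origin: centre of underside; x, y along the plate's edges, z up; x points away from the robot, within 0.5 rad.
- blue_pad_top (a point): centre of the top of the blue pad on the plate: round, 28 mm across, top 10 mm above the plate, 76 above the bench at rest. Pressed, it tilts the plate about the line ball pivot to black corner, 104 mm from the pad: 4 N starts it, 0.4 N more per mm. Let go, it snaps back; rising faster than 120 mm/s counts as snapping.
- needle_tip (a point): tip of the thin black needle that sticks out of the plate's +y edge beside the blue pad, 147 mm from the tilt line, so it drops 1.41 times as far as the pad. Rests at the thick zero line, 61 mm above the bench, of a white upright scale (24 mm wide, top 76 mm above the bench, facing the stage's +x) with a line per 4 mm of drop. The like scale at the black corner has no tab.
- red_tab_mark (a point): middle of the height of the red tab, at its edge next to the needle tip. The tab is 8 mm tall, 13 mm wide, clipped to the scale's outer edge; it is set anew each time, 10 to 19 mm below zero. The needle stands at the tab when it is within the tab's height, best at its middle.
- red_tab (a joint): setting of the red tab: how far its middle is below the scale's zero, m (0.010 to 0.019). Stiff to move; leave it.
- blue_corner (a joint): tilt of the plate from pressing the blue pad, rad: 0 at rest, growing as the pad goes down; needle drop = 0.147 x sin(tilt), pad drop = 0.104 x sin(tilt). Hard stop at 0.19.
- black_corner (a joint): tilt of the plate from pressing the black pad, rad: 0 at rest; should stay 0.
- black_pad: the black pad (origin: centre of its underside).
- black_pad_top (a point): centre of the top face of the black pad at the opposite corner, same size as the blue one. Leave it.
- sample: glass slide 76 x 26 mm with two steel clips, on the plate's middle, long side along the stage's x. Origin: centre of its underside, on the plate. Do not touch.
- bottle0: bottle with pale yellow contents and white cap, 72 mm across, 164 mm high; origin: centre of its base.
- bottle1: another such bottle.
- bottle2: another such bottle.
- dropper: amber dropper bottle, 27 mm across, 77 mm high, black cap, beside the stage; origin: centre of its base.
- slide_box: white slide box 34 x 82 x 26 mm with a blue catch, beside the stage; origin: centre of its base.
- petri: closed petri dish of clear whitish plastic, 91 mm across, 16 mm high, on the robot's side of the stage; origin: centre of its base.
- hex_key: dark L-shaped hex key, 95 x 26 mm, 6 mm thick, lying beyond the stage; origin: on the bench at the middle of its long leg.
- beaker: empty glass beaker, 68 mm across, 90 mm high; origin: centre of its base.

How it is judged (in metres and radians):
On the way:
1. a fingertip on top of the blue pad, not gripping round it, holds the needle at the red tab, within the tab's height (4 mm either side of its middle), for 0.7 s (z of needle_tip in the frame of red_tab_mark between -0.004 and 0.004 m and contact force between the fingers and blue_pad above 1.5 N and z of the grasp point in the frame of blue_pad_top above 0.009 m), for 0.7 s.
At the end, for the whole second after the job is handed in: The blue pad is released and the needle is back at zero (tilt under 0.012 rad, about 2 mm of needle) and still, the black corner too; the stage stands level within 10 mm of where it was, the red tab within 14 mm of where it was in the room, and each of the things around within 20 mm (value of joint each of blue_corner, black_corner below 0.012 rad and velocity of joint blue_corner between -0.05 and 0.05 rad/s and distance of stage from where it was at the start of the episode below 0.01 m and distance of red_tab_mark from where it was at the start of the episode below 0.014 m and angle between stage's own z axis and vertical below 0.02 rad and distance of each of bottle0, bottle1, bottle2, dropper, slide_box, petri, hex_key, beaker from where it was at the start of the episode below 0.02 m); the robot touches nothing.
It fails at once if the needle is pushed on past the red tab (more than 7 mm below its middle) (z of needle_tip in the frame of red_tab_mark below -0.007 m).
It fails at once if the plate snaps back (the blue corner returns faster than 1.2 rad/s) (velocity of joint blue_corner below -1.2 rad/s).
It fails at once if the stage is shifted by more than 10 mm, lifted or tipped, or its black corner is tipped (more than 0.03 rad, 3 mm) (value of joint black_corner above 0.03 rad or distance of stage from where it was at the start of the episode above 0.01 m or height (world z) of stage above 0.006 m or angle between stage's own z axis and vertical above 0.05 rad).
It fails at once if the glass slide, the red tab or the black pad is touched (contact force between any of the fingers, the arm and sample above 0.5 N or contact force between any of the fingers, the arm and red_tab above 0.5 N or contact force between any of the fingers, the arm and black_pad above 0.5 N).
It fails at once if a thing standing around is lifted, knocked over or shifted by more than 20 mm (distance of any of bottle0, bottle1, bottle2, dropper, slide_box, petri, hex_key, beaker from where it was at the start of the episode above 0.02 m or height (world z) of any of bottle0, bottle1, bottle2, dropper, slide_box, petri, hex_key, beaker above 0.012 m or angle between any of bottle0, bottle1, bottle2, dropper, slide_box, petri, hex_key, beaker's own z axis and vertical above 0.3 rad).
It also fails if it takes over 42 s, if anything falls off the work surface, if the arm or the gripper's body presses on something with over 40 N, if the wrist force passes 120 N, or if a joint passes its speed limit or range.

## Robot

A 7-joint arm with a two-finger parallel gripper is mounted at the origin on the work surface. World frame = base frame: x ahead of the robot, y to its left, z up, the work surface at z = 0. Lengths are in mm, angles in rad, forces in N, time in s.
With the tool pointing down it reaches from about 425 to 800 mm from the base axis. Payload 8.3 kg.
Tool frame: the origin (TCP) lies at the very end of the fingers, on their centre line; the grasp point (between the pads) lies 19 mm behind it; z points along the fingers, y is the line along which they close (so a half turn about z gives the same grasp; the last joint's range is limited). The gripper opens to 85 mm and grips with 20 to 120 N. Pads are 22 mm wide; open, the fingers measure 114 mm over their backs; the gripper's body (76 mm by 85 mm) begins 54 mm behind the grasp point. The pads swing forward as they close: fully open they stand 13 mm farther back than shut.
Start: joints at [1.234, 0.383, 0.016, 1.37, -0.006, 1.388, -0.046], TCP at [169.033, -601.69, 231.279] pointing down, gripper open.
Joint ranges: [-2.95, 2.95], [-0.25, 2.06], [-1.52, 1.56], [0.18, 2.33], [-1.44, 4.58], [0.02, 2.06], [-3.01, 3.01]. Speed limits (rad/s): [2.39, 2.39, 3.01, 3.01, 3.14, 3.14, 3.14].

## Interface

Orientations are given as a unit quaternion [w, x, y, z].
In Python, from workcell import read_state, optics, robot gives the robot as it stands. The module is installed in compiled form; this text tells all that it offers.
- The arm moves only by the tool apply_moves, never from a script. Its argument "moves" is a list of rows, each a list of 7 numbers: the finger opening in cm, from 0 to 8.54, then the shift along the tool's x, y, z in cm, then the turn, a rotation vector about the tool's x, y, z in rad. A call has 1 to 8 rows; each row is the pose to reach, as a shift and turn from the pose commanded when the call began, along the tool's axes at that moment; what a row does not reach only later rows make up. A row lasts 1/10 s, in which the tool goes at most 50 mm and 8.59 degrees, less where a joint would pass 70% of its speed; a pose out of reach is approached as far as the arm can. A call with a gripper value outside its range is refused whole. The fingers move at their own pace and stop on an object; "newtons" is the grip in N (left out, the last holds). Time passes only in rows, so rows that repeat a pose let the fingers close. It gives the time, the measured TCP pose, the force, the opening and the grip force at its end, in the units of the state.
- read_state(): the state, without advancing time (a new reading comes with each control period).
- optics.camera(name): name is "side" or "top" or "wrist"; returns a dict with "color" (384x512x3 uint8, blue, green, red), "fx", "fy", "cx", "cy" (pixels), "cam_to_world" (4x4, takes a point from camera to world coordinates). Camera axes: x right, y down, z forward; pixel columns grow to the right and rows downward; lengths in mm; the calibration is good to about 2 mm. The wrist camera is an equidistant fisheye: a pixel r from the principal point sees the ray r / f radians off the axis. A picture is of the moment at which its call begins. There is no depth.
- robot.sign_off(): hands the job in; it is judged then, once.
The state is a dict: "clock": time; "joint_pos": joint angles; "qd": joint speeds; "joint_torque": joint torques, N m; "eef_pos": TCP position; "orientation": TCP orientation; "ft_force": force on the tool from outside, world axes, zero at the start; "torque": the same for the moment, N m; "opening": opening from 0.0 (shut) to 1.0 (fully open); "grip_force": force on a finger pad.
Only numpy, scipy, OpenCV 4.12 (cv2) and the standard library are available. Lean on these libraries where they do the work, as an engineer would, in place of code of your own. Each camera call takes 0.05 s, during which the arm holds its last target. There are 200 camera calls.

## Working session

There is one attempt and no reset: what is moved stays moved. The work goes in short steps, Python scripts to look and compute and a tool call to move; the robot and the scene stay as the last step left them, time stands still between calls to the robot, and variables do not carry over. Pictures are saved under pics/ and viewed, at most 11 in all, crops included, and the job is handed in when it is done.

Besides the shell and the picture viewer there is one more tool, called after "Emit:" as a command line: name --pt "numbers of a row" for each row, then --argument value for the rest. apply_moves: Moves the arm, as the interface text tells. Its arguments: {"type":"object","properties":{"moves":{"type":"array","items":{"type":"array","items":{"type":"number"}}},"newtons":{"type":"number"}},"required":["moves"]}

```bash
mkdir -p pics
cat > h.py <<'E'
import numpy as np,cv2
from workcell import read_state,optics,robot
def snap(n,f):
    c=optics.camera(n);cv2.imwrite('pics/'+f,c['color']);np.savez('pics/'+f+'.npz',**c);return c
def ray(c,u,v):
    x=(u-c['cx'])/c['fx'];y=(v-c['cy'])/c['fy'];M=np.array(c['cam_to_world']);d=M[:3,:3]@np.array([x,y,1]);return M[:3,3],d/np.linalg.norm(d)
def atz(c,u,v,z):
    o,d=ray(c,u,v);return o+d*(z-o[2])/d[2]
E
python3 - <<'E'
from h import *
a=snap('top','top.png');b=snap('side','side.png')
for c in(a,b):print(c['fx'],c['cx'],c['cy'],np.round(c['cam_to_world'],3).tolist())
cv2.imwrite('pics/both.png',cv2.resize(a['color'],(800,600),interpolation=cv2.INTER_CUBIC))
cv2.imwrite('pics/side2.png',cv2.resize(b['color'],(800,600),interpolation=cv2.INTER_CUBIC))
print(read_state())
E
```

```text
438.83919753733034 256.06954228371626 192.57869410101475 [[0.127, -0.968, 0.217, 248.373], [-0.992, -0.124, 0.025, -10.264], [0.003, -0.218, -0.976, 1263.316], [0.0, 0.0, 0.0, 1.0]]
370.53636907895026 254.60553141333224 193.2454774384084 [[-0.999, -0.023, 0.044, 454.436], [-0.049, 0.565, -0.824, 926.259], [-0.006, -0.825, -0.565, 717.591], [0.0, 0.0, 0.0, 1.0]]
{'clock': 0.1, 'joint_pos': array([ 1.2341115 ,  0.38416206,  0.01637305,  1.37102846, -0.00629585,
        1.38821532, -0.04649458]), 'qd': array([ 0.00063533, -0.00071476,  0.00015892, -0.00224881,  0.00041683,
        0.00109418,  0.00099114]), 'joint_torque': array([ 2.20233589e-03, -6.29140735e+01,  8.47079325e-01, -3.72758639e+01,
        1.68933556e-02,  1.05796626e-02, -1.92739265e-05]), 'eef_pos': array([ 168.90020566, -601.27743122,  230.38321265]), 'orientation': array([-8.71604949e-04,  9.90639588e-01,  1.36500653e-01, -1.34694107e-04]), 'ft_force': array([ 0.08543474, -0.05227569, -0.37469594]), 'torque': array([ 0.04304076,  0.00821124, -0.00112745]), 'grip_force': 0.0, 'opening': 0.9996172503459416}
```

View pics/both.png

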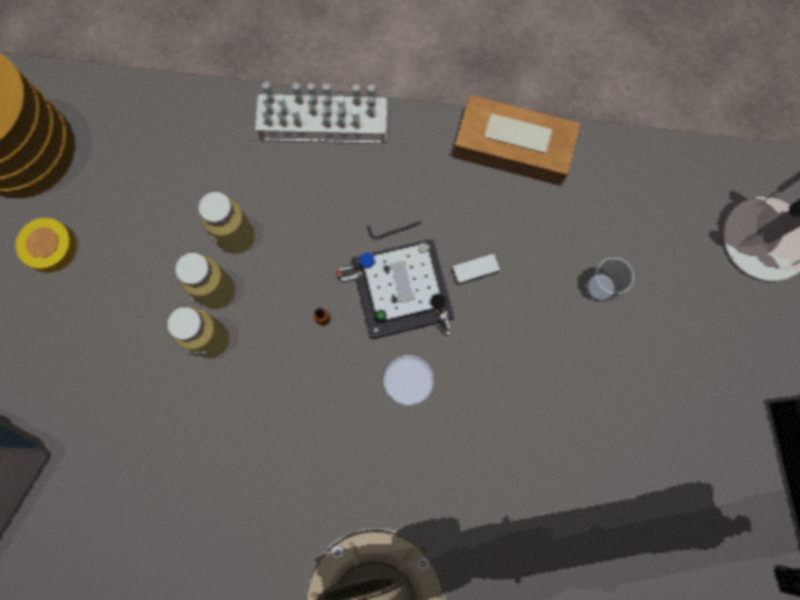

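View pics/side2.png

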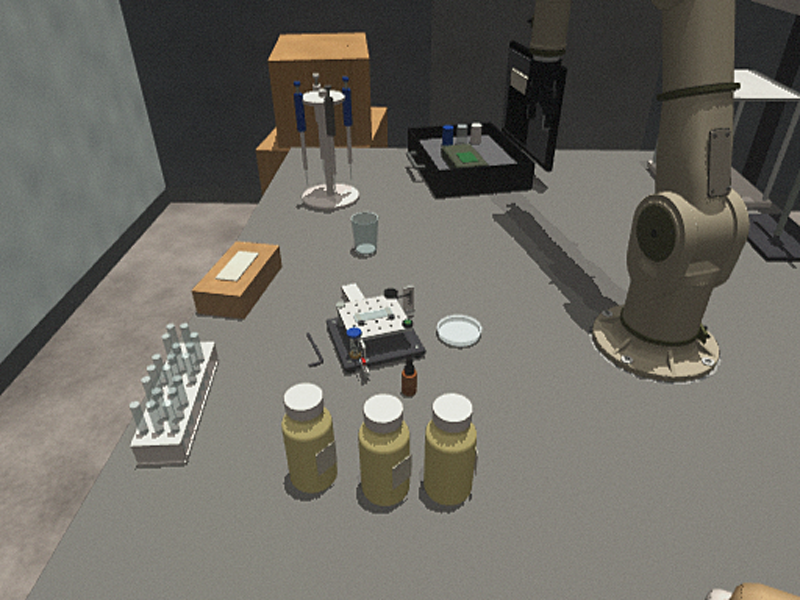

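Run:
```python
from h import *
a=np.load('pics/top.png.npz');b=np.load('pics/side.png.npz')
im1=cv2.resize(a['color'][145:220,205:305],(800,600),interpolation=cv2.INTER_CUBIC)
im2=cv2.resize(b['color'][175:250,195:295],(800,600),interpolation=cv2.INTER_CUBIC)
cv2.imwrite('pics/c1.png',im1[:,:]);cv2.imwrite('pics/c2.png',im2)
for n,u,v,z in [('blue',367,260,76),('black',438,300,76),('piv',424,248,67),('bub',380,315,70),('petri',408,380,16),('drop',321,316,77),('box',475,268,26)]:
    print(n,atz(a,u*.64,v*.64,z).round(1))
print('side blue',atz(b,354*.64,332*.64,76).round(1),atz(b,391*.64,293*.64,76).round(1))
```

```text
blue [579.4  89.   76. ]
black [522.4 -46.1  76. ]
piv [617.6 -10.   67. ]
bub [483.6  52.7  70. ]
petri [381.3 -11.   16. ]
drop [467.2 155.3  77. ]
box [ 603.7 -109.2   26. ]
side blue [579.6  91.   76. ] [519.7 -40.3  76. ]
```

View pics/c1.png

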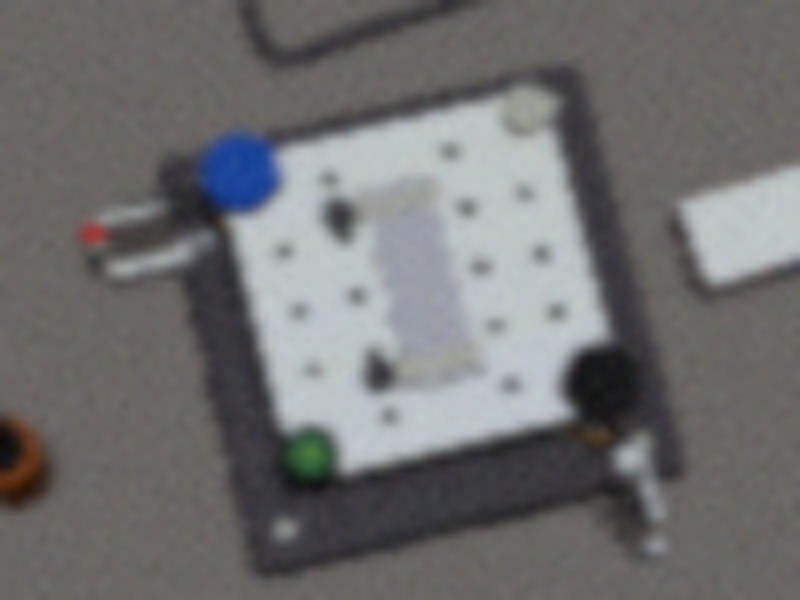

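View pics/c2.png

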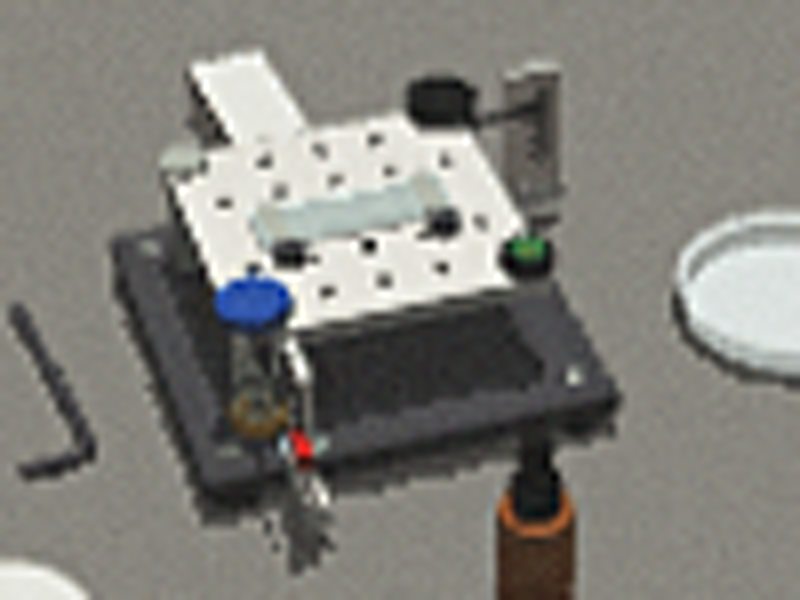

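Run:
```python
from h import *
from scipy.spatial.transform import Rotation as R
a=np.load('pics/top.png.npz');b=np.load('pics/side.png.npz')
def tri(p,q):
    o1,d1=ray(a,*p);o2,d2=ray(b,*q)
    t=np.linalg.lstsq(np.c_[d1,-d2],o2-o1,rcond=None)[0]
    A,B=o1+t[0]*d1,o2+t[1]*d2;return ((A+B)/2).round(1),np.linalg.norm(A-B).round(1)
print('tab',tri((216.5,174.25),(232.75,230.9)))
print('blue',tri((234.9,166.4),(226.8,212.5)))
c=snap('wrist','w0.png');s=read_state();q=s['orientation'];Rt=R.from_quat([q[1],q[2],q[3],q[0]]).as_matrix()
M=np.array(c['cam_to_world']);print(c['fx'],c['cx'],c['cy'],(Rt.T@(M[:3,3]-s['eef_pos'])).round(1),(Rt.T@M[:3,:3]).round(3).tolist())
```

```text
tab (array([557.6, 140.1,  49.6]), np.float64(1.2))
blue (array([579.5,  89. ,  74.5]), np.float64(0.6))
297.3186396354542 255.74403463517245 194.27680786085153 [  72.     0.  -142.9] [[0.001, -0.959, -0.282], [1.0, 0.001, -0.001], [0.001, -0.282, 0.959]]
```

Emit:
apply_moves --pt "0 0 0 -4 0 0 0" --pt "0 5 -5 -6 0 0 0" --pt "0 10 -9.5 -6 0 0 0" --pt "0 15 -14 -6 0 0 0" --pt "0 19 -18 -6 0 0 0"

```text
clock: 0.65
eef_pos: [271.5, -430.1, 290.5]
orientation: [0.0, 0.991, 0.136, 0.0]
ft_force: [0.7, -0.4, 0.7]
opening: 0.141
grip_force: 0.0
```

Emit:
apply_moves --pt "0 48 -45 0 0 0 0" --pt "0 48 -45 0 0 0 0" --pt "0 48 -45 0 0 0 0" --pt "0 48 -45 0 0 0 0" --pt "0 48 -45 0 0 0 0" --pt "0 48 -45 0 0 0 0" --pt "0 48 -45 0 0 0 0" --pt "0 48 -45 0 0 0 0"

```text
clock: 1.45
eef_pos: [478.2, -87.7, 290.5]
orientation: [0.0, 0.991, 0.136, 0.0]
ft_force: [0.9, -0.8, 0.1]
opening: -0.001
grip_force: 0.0
```

Emit:
apply_moves --pt "0 0 0 0 0 0 0"

```text
clock: 1.55
eef_pos: [479.9, -81.8, 290.5]
orientation: [-0.001, 0.99, 0.142, 0.001]
ft_force: [0.6, -0.3, 0.7]
opening: -0.0
grip_force: 0.0
```

Run:
```python
from h import *
a=np.load('pics/top.png.npz')
for u,v in [(215,208),(194,270),(186,324)]:print(atz(a,u*.64,v*.64,164).round(0))
print(read_state()['eef_pos'],read_state()['joint_pos'])
```

```text
[613. 349. 164.]
[501. 364. 164.]
[410. 359. 164.]
[479.85423457 -81.78336137 290.45595166] [ 0.57717617  0.08790967 -0.50342536  1.6139782   0.03958065  1.44982867
 -1.21509412]
```

Emit:
apply_moves --pt "0 19 -17 0 0 -0.1 -0.1" --pt "0 19 -17 0 0 -0.2 -0.1" --pt "0 19 -17 0 0 -0.3 -0.1" --pt "0 19 -17 0 0 -0.4 -0.1" --pt "0 19 -17 0 0 -0.4 -0.1" --pt "0 19 -17 5 0 -0.4 -0.1" --pt "0 19 -17 10 0 -0.4 -0.1" --pt "0 19 -17 15 0 -0.4 -0.1"

```text
clock: 2.35
eef_pos: [614.6, 126.9, 138.6]
orientation: [0.027, 0.963, 0.184, -0.197]
ft_force: [1.5, -0.4, -0.5]
opening: -0.003
grip_force: 0.0
```

Run:
```python
from h import *
c=snap('wrist','w1.png');cv2.imwrite('pics/w1b.png',cv2.resize(c['color'],(800,600)))
print(np.round(c['cam_to_world'],3).tolist(),read_state()['eef_pos'],read_state()['orientation'])
```

```text
[[0.365, -0.716, -0.595, 728.84], [-0.931, -0.295, -0.216, 169.454], [-0.02, 0.633, -0.774, 242.409], [0.0, 0.0, 0.0, 1.0]] [611.02552392 124.82911129 129.15673978] [ 0.02815028  0.96142835  0.18354053 -0.20291861]
```

View pics/w1b.png

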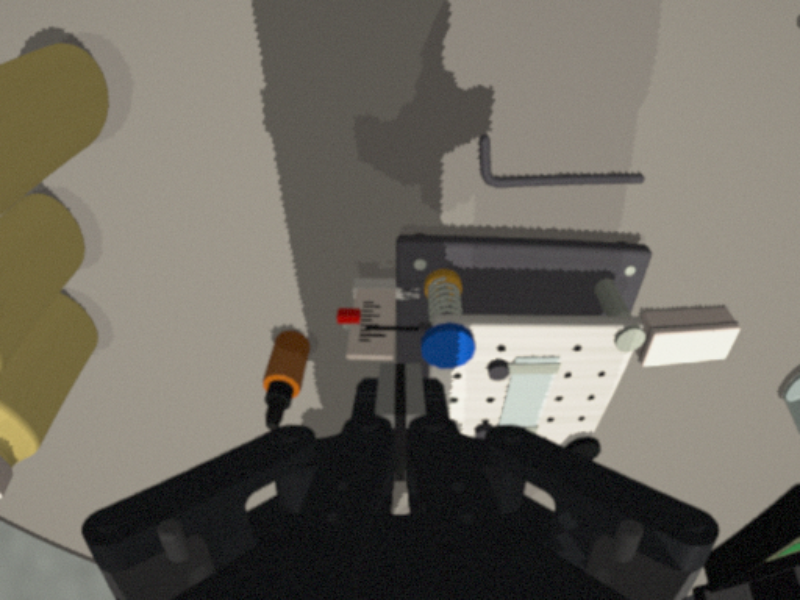

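Emit:
apply_moves --pt "0 0.7 4 1.8 0 -0.08 0" --pt "0 1.4 4 3.6 0 -0.15 0" --pt "0 2.2 4 5.2 0 -0.15 0" --pt "0 2.2 4 5.2 0 -0.15 0"

```text
clock: 2.8
eef_pos: [627.6, 89.8, 80.8]
orientation: [0.04, 0.945, 0.181, -0.27]
ft_force: [-0.5, 0.1, -0.1]
opening: 0.001
grip_force: 0.0
```

Run:
```python
from h import *
c=snap('wrist','w2.png');cv2.imwrite('pics/w2b.png',cv2.resize(c['color'][150:270,160:320],(800,600),interpolation=cv2.INTER_CUBIC))
print(np.round(c['cam_to_world'],3).tolist(),read_state()['eef_pos'],read_state()['orientation'])
```

```text
[[0.364, -0.616, -0.698, 755.189], [-0.931, -0.259, -0.257, 137.583], [-0.023, 0.744, -0.668, 164.797], [0.0, 0.0, 0.0, 1.0]] [628.25383603  90.08588802  83.33627001] [ 0.04017711  0.9452635   0.18083917 -0.26862596]
```

View pics/w2b.png

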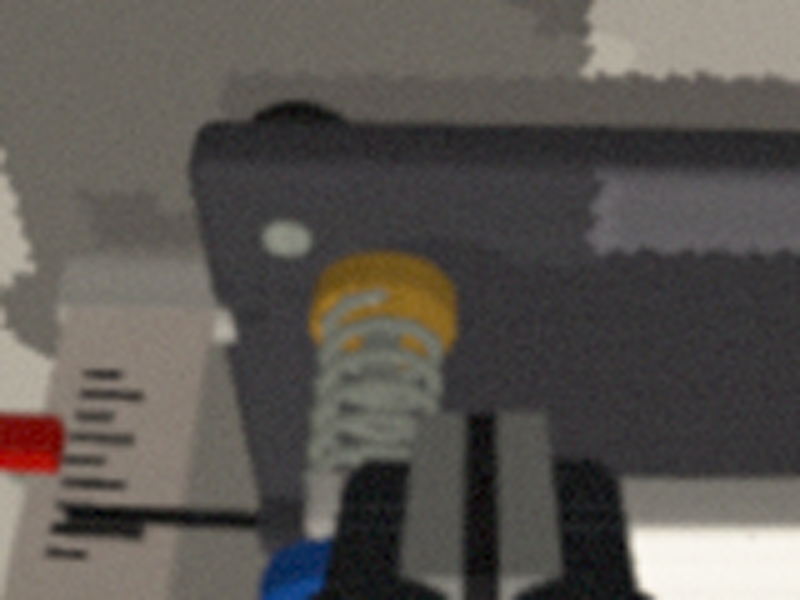

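Run:
```python
from h import *
a=np.load('pics/w1.png.npz')['color'][178:238,213:253];b=np.load('pics/w2.png.npz')['color'][208:268,157:197]
cv2.imwrite('pics/c3.png',cv2.resize(np.hstack([a,b]),(800,600),interpolation=cv2.INTER_CUBIC))
```

```text
(no output)
```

View pics/c3.png

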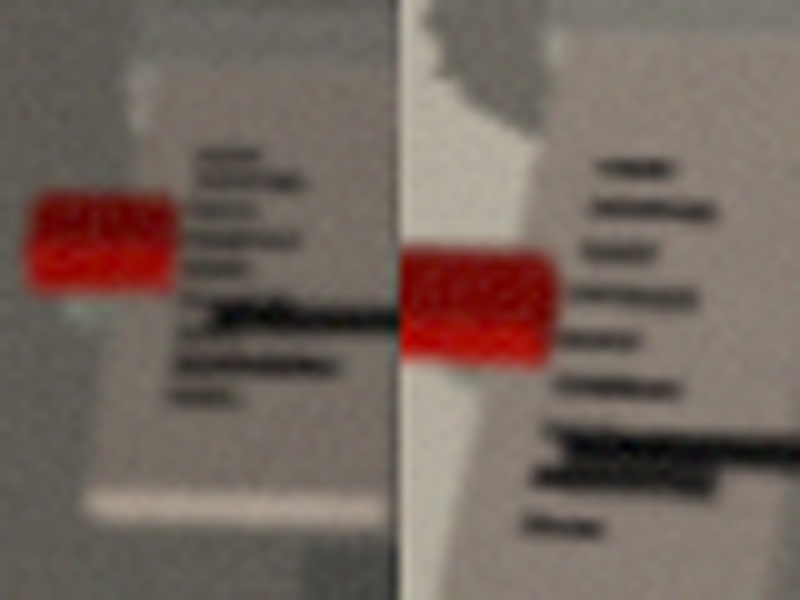

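```bash
cat >> h.py <<'E'
def wray(c,u,v):
    x=u-c['cx'];y=v-c['cy'];r=np.hypot(x,y);t=r/c['fx'];M=np.array(c['cam_to_world'])
    return M[:3,3],M[:3,:3]@np.array([x/r*np.sin(t),y/r*np.sin(t),np.cos(t)])
E
python3 - <<'E'
from h import *
A=np.load('pics/w1.png.npz');B=np.load('pics/w2.png.npz')
th=.375;X=np.array([np.cos(th),np.sin(th),0]);C=np.array([550,22,0]);Y=np.array([-X[1],X[0],0])
def st(p):return np.round([(p-C)@X,(p-C)@Y,p[2]],1)
for n,p,q in [('needle',(212,318),(562,447)),('tabbot',(175,193),(553,252)),('tabtop',(175,240),(553,322)),('tabback',(170,290),(548,360)),('zero',(180,364),(538,478)),('line5',(188,239),(574,297)),('line7',(197,180),(592,208))]:
    a=wray(A,213+p[0]/10-.5,178+p[1]/10-.5);b=wray(B,157+(q[0]-400)/10-.5,208+q[1]/10-.5)
    t=np.linalg.lstsq(np.c_[a[1],-b[1]],b[0]-a[0],rcond=None)[0]
    P=a[0]+t[0]*a[1];Q=b[0]+t[1]*b[1]
    xp={'needle':1,}.get(n)
    def pl(o,d,x):return st(o+d*((C@X+x-o@X)/(d@X)))
    print(n,st((P+Q)/2),np.linalg.norm(P-Q).round(1),[pl(*b,x) [1:] for x in (46,48,50,52,54)])
s=read_state();print(s['eef_pos'],s['orientation'])
E
```

```text
needle [56.9 93.6 62.2] 0.1 [array([97.3, 55.9]), array([96.6, 57.1]), array([95.9, 58.2]), array([95.2, 59.4]), array([94.5, 60.5])]
tabbot [55.3 98.2 44.4] 0.4 [array([101.4,  38.3]), array([100.6,  39.6]), array([99.9, 41. ]), array([99.2, 42.3]), array([98.4, 43.7])]
tabtop [54.4 97.5 49.9] 0.9 [array([100.1,  44.8]), array([99.4, 46.1]), array([98.6, 47.4]), array([97.9, 48.6]), array([97.2, 49.9])]
tabback [49.5 98.6 50.5] 0.0 [array([99.8, 48.3]), array([99.1, 49.5]), array([98.4, 50.8]), array([97.7, 52. ]), array([96.9, 53.2])]
zero [51.4 96.7 61.8] 0.1 [array([98.6, 58.7]), array([97.9, 59.8]), array([97.2, 61. ]), array([96.5, 62.1]), array([95.8, 63.2])]
line5 [51.1 97.2 45.7] 0.3 [array([98.8, 42.4]), array([98.1, 43.7]), array([97.4, 45. ]), array([96.7, 46.3]), array([96. , 47.6])]
line7 [51.3 97.1 37.6] 0.1 [array([99. , 33.9]), array([98.3, 35.3]), array([97.6, 36.7]), array([96.8, 38.1]), array([96.1, 39.5])]
[628.25383603  90.08588802  83.33627001] [ 0.04017711  0.9452635   0.18083917 -0.26862596]
```

```bash
cat >> h.py <<'E'
from scipy.spatial.transform import Rotation as R
def goal(p,yaw=.375):
    s=read_state();q=s['orientation'];Rt=R.from_quat([q[1],q[2],q[3],q[0]])
    x=np.array([np.cos(yaw),np.sin(yaw),0]);z=np.array([0,0,-1.]);T=R.from_matrix(np.c_[x,np.cross(z,x),z])
    print('cm',(Rt.inv().apply(np.array(p)-s['eef_pos'])/10).round(2),'rot',(Rt.inv()*T).as_rotvec().round(3),s['eef_pos'].round(1),s['ft_force'].round(1),s['clock'])
E
python3 - <<'E'
from h import *
goal([628,90,130]);goal([579.5,89.5,110]);goal([579.5,89.5,130])
E
```

```text
cm [-2.46 -0.1  -3.96] rot [-0.021  0.55   0.003] [628.3  90.1  83.3] [-0.4  0.3  1. ] 2.85
cm [-5.26 -1.77  0.14] rot [-0.021  0.55   0.003] [628.3  90.1  83.3] [-0.4  0.3  1. ] 2.85
cm [-6.31 -1.82 -1.56] rot [-0.021  0.55   0.003] [628.3  90.1  83.3] [-0.4  0.3  1. ] 2.85
```

Emit:
apply_moves --pt "0 -2.5 -0.1 -4 0 0.14 0" --pt "0 -2.5 -0.1 -4 -0.02 0.28 0" --pt "0 -4 -1 -3 -0.02 0.42 0" --pt "0 -6.3 -1.8 -1.6 -0.02 0.55 0" --pt "0 -6.3 -1.8 -1.6 -0.02 0.55 0" --pt "0 -5.3 -1.8 0.1 -0.02 0.55 0" --pt "0 -5.3 -1.8 0.1 -0.02 0.55 0" --pt "0 -5.3 -1.8 0.1 -0.02 0.55 0"

```text
clock: 3.65
eef_pos: [580.5, 89.4, 113.3]
orientation: [-0.0, 0.982, 0.187, 0.002]
ft_force: [0.1, -0.1, 0.4]
opening: 0.0
grip_force: 0.0
```

Run:
```python
from h import *
c=snap('wrist','w3.png');cv2.imwrite('pics/w3b.png',cv2.resize(c['color'][150:330,136:376],(800,600),interpolation=cv2.INTER_CUBIC))
goal([579.5,89.5,78]);goal([579.5,89.5,110])
```

```text
cm [-0.15 -0.05  3.51] rot [-0.    -0.004  0.002] [580.9  89.6 113.2] [-0.8 -0.4  0.4] 3.7
cm [-0.14 -0.05  0.31] rot [-0.    -0.004  0.002] [580.9  89.6 113.2] [-0.8 -0.4  0.4] 3.7
```

View pics/w3b.png

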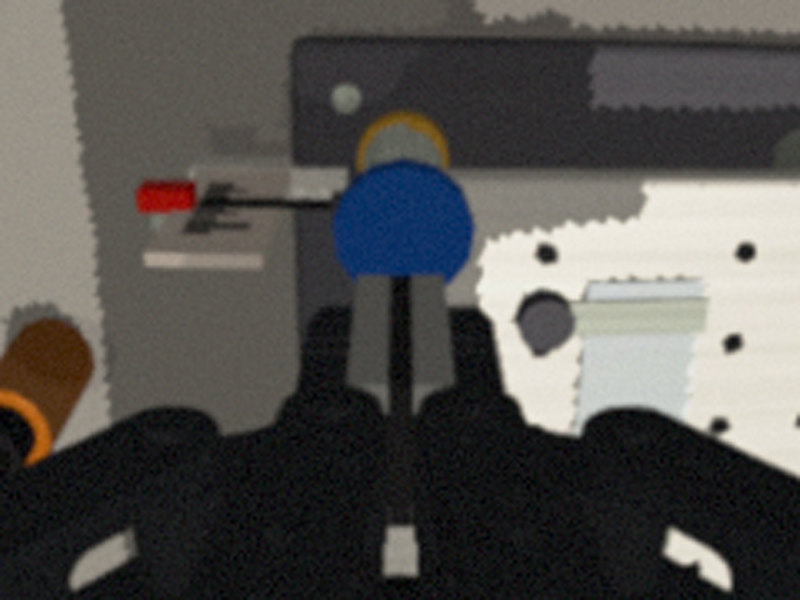

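Run:
```python
from h import *
c=np.load('pics/w3.png.npz');o,d=wray(c,256.5,218);p=o+d*(76-o[2])/d[2];print(p.round(1));goal([p[0],p[1],79])
```

```text
[583.6  90.1  76. ]
cm [0.26 0.05 3.42] rot [-0.    -0.004  0.002] [580.9  89.6 113.2] [-0.8 -0.4  0.4] 3.7
```

Emit:
apply_moves --pt "0 0.1 0 1 0 0 0" --pt "0 0.1 0 2 0 0 0" --pt "0 0.1 0 2.7 0 0 0" --pt "0 0.1 0 3.2 0 0 0" --pt "0 0.1 0 3.4 0 0 0" --pt "0 0.1 0 3.4 0 0 0"

```text
clock: 4.3
eef_pos: [580.6, 89.4, 76.6]
orientation: [-0.001, 0.982, 0.187, -0.0]
ft_force: [-0.5, -1.6, 0.6]
opening: 0.0
grip_force: 0.0
```

Emit:
apply_moves --pt "0 0 0 0.1 0 0 0" --pt "0 0 0 0.2 0 0 0" --pt "0 0 0 0.3 0 0 0" --pt "0 0 0 0.4 0 0 0" --pt "0 0 0 0.5 0 0 0" --pt "0 0 0 0.6 0 0 0" --pt "0 0 0 0.6 0 0 0"

```text
clock: 5.0
eef_pos: [581.0, 89.9, 71.4]
orientation: [-0.001, 0.982, 0.187, 0.001]
ft_force: [-0.9, 1.8, 5.2]
opening: 0.001
grip_force: 2.8
```

Emit:
apply_moves --pt "0 0 0 0.1 0 0 0" --pt "0 0 0 0.2 0 0 0" --pt "0 0 0 0.3 0 0 0" --pt "0 0 0 0.4 0 0 0" --pt "0 0 0 0.4 0 0 0"

```text
clock: 5.5
eef_pos: [581.1, 90.2, 67.6]
orientation: [-0.001, 0.982, 0.187, 0.001]
ft_force: [-2.7, 1.9, 7.2]
opening: -0.001
grip_force: 3.6
```

Run:
```python
from h import *
c=snap('wrist','w4.png');cv2.imwrite('pics/w4b.png',cv2.resize(c['color'][170:245,165:265],(800,600),interpolation=cv2.INTER_CUBIC))
goal([0,0,0])
```

```text
cm [-57.36 -13.01   6.66] rot [-0.001 -0.002  0.002] [581.1  90.2  67.7] [-1.9  1.7  6.6] 5.55
```

View pics/w4b.png

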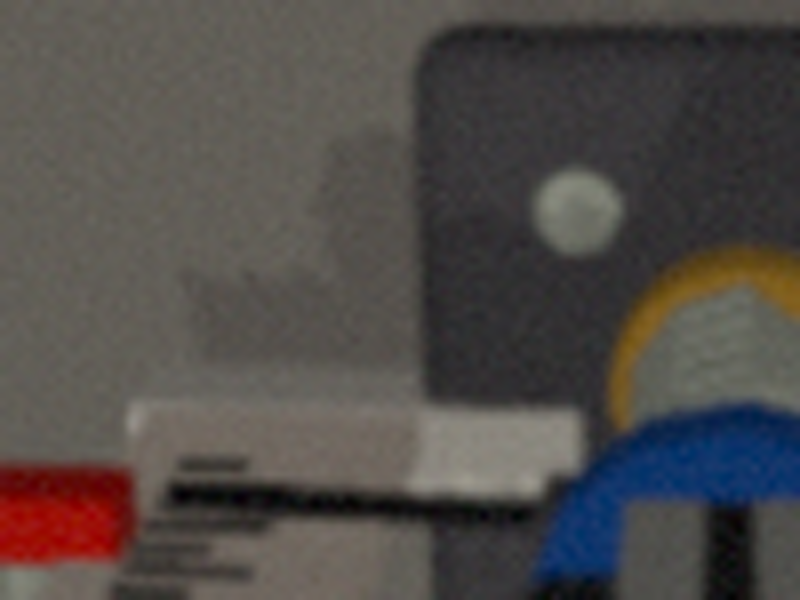

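Run:
```python
from h import *
B=np.load('pics/w4.png.npz')
th=.375;X=np.array([np.cos(th),np.sin(th),0]);C=np.array([550,22,0]);Y=np.array([-X[1],X[0],0])
for n,q in [('needle',(175,492)),('tabbot',(132,468)),('tabtop',(132,498))]:
    o,d=wray(B,165+q[0]/8-.5,170+q[1]/8-.5)
    for x in (54.5,55.5,56.5):
        p=o+d*((C@X+x-o@X)/(d@X));print(n,x,((p-C)@Y).round(1),p[2].round(1))
```

```text
needle 54.5 94.4 47.3
needle 55.5 93.8 49.6
needle 56.5 93.2 51.9
tabbot 54.5 98.9 42.8
tabbot 55.5 98.3 45.1
tabbot 56.5 97.6 47.5
tabtop 54.5 97.5 48.6
tabtop 55.5 96.9 50.9
tabtop 56.5 96.2 53.2
```

Emit:
apply_moves --pt "0 0 0 0.07 0 0 0" --pt "0 0 0 0.14 0 0 0" --pt "0 0 0 0.14 0 0 0"

```text
clock: 5.85
eef_pos: [581.1, 90.3, 66.3]
orientation: [-0.001, 0.982, 0.188, 0.001]
ft_force: [-2.2, 2.5, 8.5]
opening: 0.0
grip_force: 3.8
```

Run:
```python
from h import *
c=snap('wrist','w5.png');s=snap('side','s5.png')
a=cv2.resize(c['color'][210:250,157:197],(400,600),interpolation=cv2.INTER_CUBIC)
a=cv2.resize(c['color'][215:245,160:200],(800,600),interpolation=cv2.INTER_CUBIC)
cv2.imwrite('pics/w5b.png',a)
f=[]
for i in range(1):f.append(read_state()['ft_force'][2])
print(f);goal([0,0,0])
```

```text
[np.float64(8.216896482704612)]
cm [-57.37 -13.     6.53] rot [-0.001 -0.002  0.002] [581.1  90.3  66.4] [-1.8  2.6  8.2] 5.95
```

View pics/w5b.png

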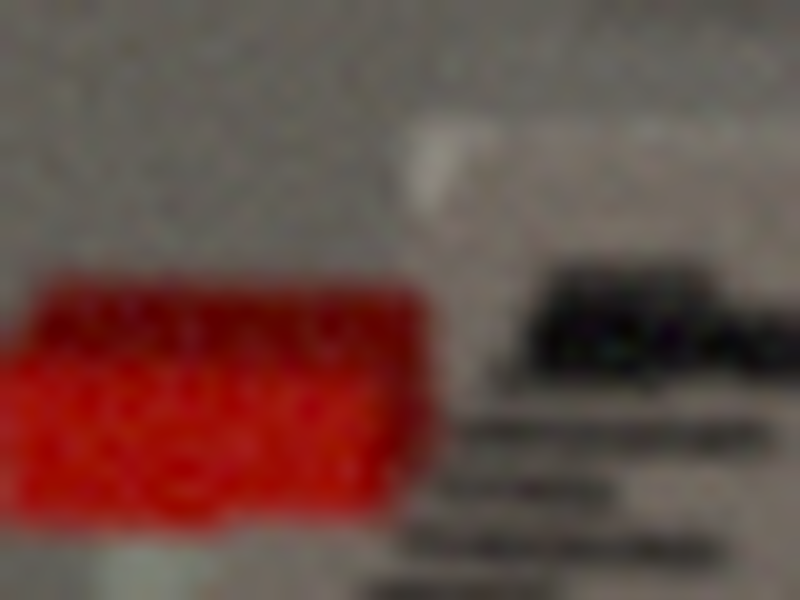

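Emit:
apply_moves --pt "0 0 0 0.02 0 0 0" --pt "0 0 0 0.02 0 0 0" --pt "0 0 0 0.02 0 0 0" --pt "0 0 0 0.02 0 0 0" --pt "0 0 0 0.02 0 0 0" --pt "0 0 0 0.02 0 0 0" --pt "0 0 0 0.02 0 0 0" --pt "0 0 0 0.02 0 0 0"

```text
clock: 6.75
eef_pos: [581.1, 90.3, 66.2]
orientation: [-0.001, 0.982, 0.188, 0.001]
ft_force: [-1.8, 1.7, 7.5]
opening: 0.001
grip_force: 3.8
```

Emit:
apply_moves --pt "0 0 0 0 0 0 0" --pt "0 0 0 0 0 0 0" --pt "0 0 0 0 0 0 0" --pt "0 0 0 0 0 0 0"

```text
clock: 7.15
eef_pos: [581.2, 90.3, 66.2]
orientation: [-0.001, 0.982, 0.188, 0.001]
ft_force: [-1.3, 2.4, 7.4]
opening: 0.003
grip_force: 3.8
```

Emit:
apply_moves --pt "0 0 0 -0.1 0 0 0" --pt "0 0 0 -0.2 0 0 0" --pt "0 0 0 -0.3 0 0 0" --pt "0 0 0 -0.4 0 0 0" --pt "0 0 0 -0.5 0 0 0" --pt "0 0 0 -0.6 0 0 0" --pt "0 0 0 -0.7 0 0 0" --pt "0 0 0 -0.8 0 0 0"

```text
clock: 7.95
eef_pos: [581.1, 89.6, 73.8]
orientation: [-0.001, 0.982, 0.187, 0.001]
ft_force: [-0.5, 0.6, 4.4]
opening: -0.003
grip_force: 2.3
```

Emit:
apply_moves --pt "0 0 0 -0.1 0 0 0" --pt "0 0 0 -0.2 0 0 0" --pt "0 0 0 -0.3 0 0 0" --pt "0 0 0 -0.4 0 0 0" --pt "0 0 0 -0.5 0 0 0" --pt "0 0 0 -0.6 0 0 0" --pt "0 0 0 -0.8 0 0 0" --pt "0 0 0 -1.0 0 0 0"

```text
clock: 8.75
eef_pos: [580.7, 89.4, 83.5]
orientation: [-0.0, 0.982, 0.187, 0.0]
ft_force: [0.1, 0.4, 0.8]
opening: -0.0
grip_force: 0.0
```

Emit:
apply_moves --pt "0 0 0 -1 0 0 0" --pt "0 0 0 -3 0 0 0" --pt "0 0 0 -6 0 0 0" --pt "0 0 0 -8 0 0 0" --pt "0 0 0 -8 0 0 0" --pt "0 0 0 -8 0 0 0"

```text
clock: 9.35
eef_pos: [581.0, 89.4, 164.3]
orientation: [-0.0, 0.982, 0.187, 0.001]
ft_force: [0.5, -0.0, 0.4]
opening: -0.003
grip_force: 0.0
```

Run:
```python
from h import *
c=snap('wrist','w6.png');cv2.imwrite('pics/w6b.png',cv2.resize(c['color'][120:300,136:376],(800,600),interpolation=cv2.INTER_CUBIC))
goal([0,0,0])
```

```text
cm [-57.26 -13.04  16.31] rot [-0.001 -0.     0.001] [580.5  89.1 163.3] [ 0.1 -0.8 -0.3] 9.4
```

View pics/w6b.png

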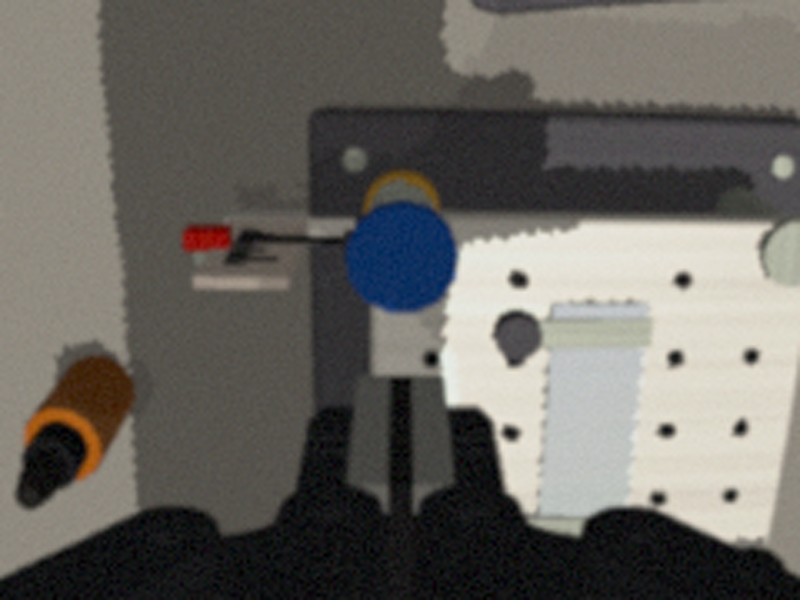

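The last picture shows the blue pad up at (400,257), the needle back at zero and the stage where it was. The hand is clear.

```bash
python3 -c "
from workcell import robot
print(robot.sign_off())"
```

```text
the job is handed in; nothing more can be done
None
```

I pressed the blue pad until the needle stood about 1 mm from the red tab's middle by the wrist camera, held it for over a second and eased it back up slowly to zero. The hand is clear and the job is handed in; it returned no verdict.

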